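Click the cylinder filter into the dishwasher's filter tray

ROBOT

A 6-joint arm with a two-finger parallel gripper is mounted at the origin on the work surface. World frame = base frame: x ahead of the robot, y to its left, z up, the work surface at z = 0. Lengths are in m, angles in degrees, forces in N, time in s.
With the tool pointing down it reaches from about 0.375 to 0.9 m from the base axis. Payload 3.1 kg.
Tool frame: the origin (TCP) lies on the centre line of the jaws, within the pads' length; the fingertips stand finger_overhang ahead of it and the grasp point (between the pads) lies 5 mm behind it (finger_overhang is the distance from the TCP to the fingertips, in m); z points along the fingers, y is the line along which they close (so a half turn about z gives the same grasp; the last joint's range is limited). The gripper opens to 87 mm and grips with 3 to 60 N. Pads are 19 mm wide; open, the fingers measure 117 mm over their backs; the gripper's body (75 mm by 190 mm) begins 51 mm behind the grasp point.
Start: joints at [-87.29, 30.224, 82.088, -0, 67.689, -10.227], TCP at [0.14, -0.609, 0.237] pointing down, gripper open.
Joint ranges: [-176.69, 176.69], [-43.24, 126.21], [12.49, 139.97], [-82, 262], [0, 151.66], [-163.58, 163.58]. Speed limits (degrees/s): [159.86, 159.86, 180, 180, 180, 180].

INTERFACE

Orientations are given as a 3x3 rotation matrix whose columns are the frame's x, y, z axes.
In Python, from rig import read_state, capture, calibration, hand_in, finger_overhang gives the robot as it stands.
- The arm moves only by the tool send_rows, never from a script. Its argument "plan" is a list of rows, each a list of 5 numbers: the closure in counts, from 0 (fully open) to 255 (shut), then the shift along the tool's x, y, z in m, then the turn about the tool's z in rad. A call has 1 to 20 rows; each row shifts and turns the commanded pose from where the row before left it, along the tool's axes as they then stand; what a row does not reach is not made up. A row lasts 1/12 s, in which the tool goes at most 41.7 mm and 7.16 degrees, less where a joint would pass 70% of its speed; a pose out of reach is approached as far as the arm can. A call is refused whole if a number of a shift passes 0.0417 or a number of a turn 0.125, either way. A call with a gripper value outside its range is refused whole. The fingers move at their own pace and stop on an object; the grip force is fixed at half the most. Time passes only in rows, so rows that do not move let the fingers close. It gives the time, the measured TCP pose, the force, the opening and the grip force at its end, in the units of the state.
- read_state(): the state, without advancing time (a new reading comes with each control period).
- capture(name): name is "side" or "top" or "wrist"; returns (picture, depth): 480x640x3 uint8, blue, green, red; 480x640 float32, m along the optical axis (not along the pixel's ray), 0 where there is no reading.
- calibration(name): a dict with "fx", "fy", "cx", "cy" (pixels), "dist_coeffs" ([k1, k2, p1, p2, k3] as OpenCV has them; the pictures are not rectified), "xyz" and "rotation" of the camera in the world. Camera axes: x right, y down, z forward; pixel columns grow to the right and rows downward; lengths in m; the calibration is good to about 2 mm. A picture is of the moment at which its call begins: read the wrist's pose just before it. calibration takes no time and is no camera call; for the wrist camera it gives the pose at the moment of the call.
- hand_in(): hands the job in; it is judged then, once.
The state is a dict: "time_s": time; "joint_positions": joint angles; "qvel": joint speeds; "tau": joint torques, N m; "position": TCP position; "tcp_rot": TCP orientation; "force": force on the tool from outside, world axes, zero at the start; "moment": the same for the moment, N m; "opening": opening from 0.0 (shut) to 1.0 (fully open); "grasp_force": force on a finger pad.
Only numpy, scipy, OpenCV 4.12 (cv2) and the standard library are available. Lean on these libraries where they do the work, as an engineer would, in place of code of your own. Each camera call takes 0.05 s, during which the arm holds its last target. There are 200 camera calls.

TASK

Take the stainless steel cylinder filter by its handle from the white rack and put it upright into the round cup of the clear filter tray. Push it down past the sprung ball in the cup's side until it clicks in, and keep pressing, firmly but without forcing it, until you feel it stand solid on the stop; then let go. Leave the mug and the bottle where they are.

Things in the scene. Friction and masses are not known exactly. Their poses are not given: they have to be found in the camera images.
- filter_grip (a point): Centre of the filter's handle: a grey upright block on top of the steel filter, 34 mm long (local x), 14 mm thick (local y: grip across this), 30 mm high (z). It is 15 mm above the cylinder's flat top and 95 mm above its flat underside. z is the filter's axis.
- filter: Stainless steel cylinder filter, 50 mm wide and 80 mm high under its handle, 0.15 to 0.24 kg, standing on the rack. Origin: centre of its underside. The lowest 3 mm taper to 43 mm wide as a lead-in. A groove 4.5 mm deep runs all round, its middle 32 mm above the underside, 8 mm wide at its bottom, 14 mm at the surface.
- tray_mouth (a point): Centre of the cup's round mouth, level with the top of its grey collar, 76 mm above the worktop; z up. The bore is straight, 52 mm wide (1 mm play all round the filter), no chamfer. In it an insert carries a rigid stop disc and, at the side, a sprung ball. The insert's height differs each time and is not measured: the stop lies 56 to 70 mm below the mouth.
- tray: Clear plastic filter tray, fixed: round dish 170 mm wide, rim 14 mm high, with an upright cup at its centre 76 mm high, 60 mm wide (grey collar 66 mm). Origin: centre of its underside, z up. A grey spring housing for the ball is on the cup's +x side. Brittle: keep the push under 20 N; 40 N summed over all contacts of filter and tray is too much.
- ball (a joint): Outward travel of the ball, m: 0 = fully out, 5.5 mm into the bore; 0.002 to 0.004 as the filter passes; about 0 again when clicked into the groove. Its centre is 32 mm above the stop. Passing it takes 4 to 10 N of push, then less; it drops into the groove just before the underside meets the rigid stop, where 12 to 15 N is a firm press. Home, the handle's centre is 25 to 39 mm above the mouth.
- rack: White plastic stacking tier rack, fixed: top board 150 x 180 mm (x, y), its top face 70 mm above the worktop; short stacking pins 10 mm high at the corners. Origin at the centre of the underside.
- mug: Stoneware mug, 80 mm wide and 92 mm high, handle on its +y side; origin at the centre of its underside. A bystander.
- bottle: White plastic rinse-aid bottle, 60 mm wide and 170 mm high; origin at the centre of its underside. A bystander.
There are look-alikes about, which are no part of the job. What is shaped like the rack but turquoise or yellow is not meant.

How it is judged:
By the outcome, as a careful person would: the job done as asked, in the order asked, and still so for the second after the job is handed in, with the robot touching nothing.
It also fails if it takes over 67 s, if anything falls off the work surface, if the arm or the gripper's body presses on something with over 40 N, if the wrist force passes 120 N, or if a joint passes its speed limit or range.

## Working session

There is one attempt and no reset: what is moved stays moved. The work goes in short steps, Python scripts to look and compute and a tool call to move; the robot and the scene stay as the last step left them, time stands still between calls to the robot, and variables do not carry over. Pictures are saved under pics/ and viewed, at most 10 in all, crops included, and the job is handed in when it is done.

Besides the shell and the picture viewer there is one more tool, called after "Call:" as name(argument=value, ...) on one line, values as JSON. send_rows: Moves the arm, as the interface text tells. Its arguments: {"type":"object","properties":{"plan":{"type":"array","items":{"type":"array","items":{"type":"number"}}}},"required":["plan"]}

```bash
mkdir -p pics
python3 - <<'E'
from rig import *
import cv2,numpy as np
print(read_state()); print(finger_overhang)
for n in("side","top"):
    p,d=capture(n); cv2.imwrite(f"pics/{n}0.png",p); np.save(f"{n}0.npy",d); print(n,calibration(n))
E
```

```text
{'time_s': 0.0, 'joint_positions': array([-8.72908970e+01,  3.02804433e+01,  8.21558187e+01, -4.18501676e-05,
        6.76861071e+01, -1.02285131e+01]), 'qvel': array([-0.01708757, -0.09249636, -0.04698516,  0.02762218,  0.14217782,
       -0.00372529]), 'tau': array([-2.58805580e-03, -4.40050149e+01, -1.76591420e+01,  6.29627192e-02,
        5.82525751e-02, -1.73199574e-04]), 'position': array([ 0.13991402, -0.60843665,  0.23555888]), 'tcp_rot': array([[ 9.74614372e-01,  2.23890186e-01, -1.01621156e-04],
       [ 2.23889889e-01, -9.74612111e-01,  2.13332348e-03],
       [ 3.78588981e-04, -2.10191967e-03, -9.99997719e-01]]), 'force': array([0.48559996, 0.06578019, 0.57695649]), 'moment': array([ 0.02332848, -0.04046122,  0.01351491]), 'grasp_force': 0.0, 'opening': 1.003546476417742}
0.014
side {'fx': 559.4822243150759, 'fy': 559.4822243150759, 'cx': 315.57645070947893, 'cy': 241.06127290734761, 'dist_coeffs': array([-0.17400649,  0.        ,  0.        ,  0.        ,  0.        ]), 'xyz': array([0.13672104, 0.79332769, 0.78879189]), 'rotation': array([[-0.90616143, -0.23162011,  0.35386944],
       [-0.42285411,  0.51222594, -0.74754196],
       [-0.00811536, -0.82702884, -0.56210091]])}
top {'fx': 439.58359383081705, 'fy': 439.58359383081705, 'cx': 321.8352201457223, 'cy': 233.5319596103907, 'dist_coeffs': array([-0.09072221,  0.        ,  0.        ,  0.        ,  0.        ]), 'xyz': array([ 0.41928049, -0.08511067,  1.00872883]), 'rotation': array([[-0.02499485, -0.9854451 ,  0.16814642],
       [-0.99944865,  0.02831003,  0.01734744],
       [-0.02185518, -0.16762012, -0.98560938]])}
```

View pics/top0.png

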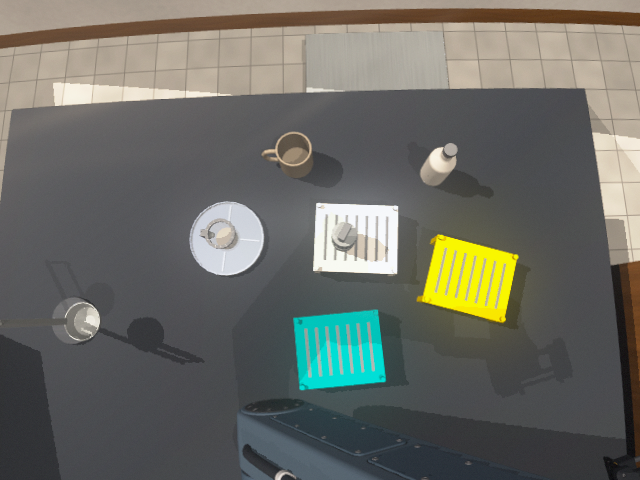

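View pics/side0.png

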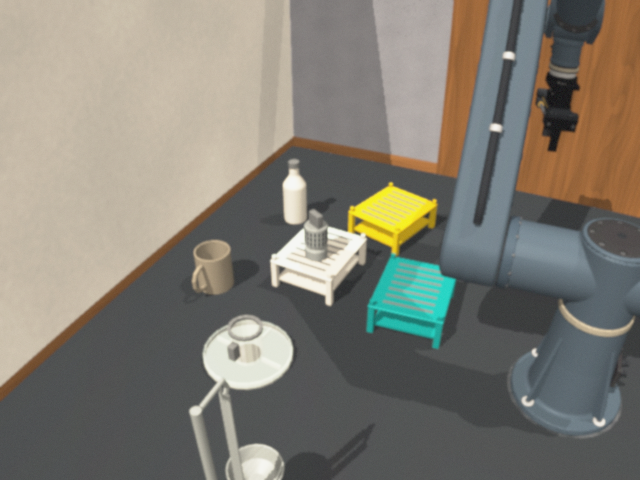

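The filter's handle is at about (344,234) on the white rack, and the tray cup's mouth is at about (220,234) with its spring housing to the left of it. Next I'll enlarge these and use depth.

```bash
cat > h.py <<'E'
from rig import *
import cv2,numpy as np
def ray(c,uv):
    K=np.array([[c['fx'],0,c['cx']],[0,c['fy'],c['cy']],[0,0,1]])
    n=cv2.undistortPoints(np.array(uv,float).reshape(-1,1,2),K,c['dist_coeffs'])[:,0]
    return np.c_[n,np.ones(len(n))]
def atz(c,uv,z):
    r=ray(c,uv)@c['rotation'].T
    return c['xyz']+r*((z-c['xyz'][2])/r[:,2])[:,None]
def cloud(c,d,u0,u1,v0,v1):
    v,u=np.mgrid[v0:v1,u0:u1]; z=d[v0:v1,u0:u1].ravel()
    P=c['xyz']+(ray(c,np.c_[u.ravel(),v.ravel()])*z[:,None])@c['rotation'].T
    return P[z>0]
E
python3 - <<'E'
from h import *
p=cv2.imread("pics/top0.png")
a=cv2.resize(p[205:265,190:250],(400,400),interpolation=3)
b=cv2.resize(p[205:265,315:375],(400,400),interpolation=3)
cv2.imwrite("pics/crop.png",np.hstack([a,b]))
c=calibration("top");d=np.load("top0.npy")
P=cloud(c,d,325,375,205,265);
for lo,hi in((.165,.2),(.14,.163),(.06,.08)):
    q=P[(P[:,2]>lo)&(P[:,2]<hi)];print(lo,len(q),q.min(0) if len(q) else 0,q.max(0) if len(q) else 0,q.mean(0))
    if len(q)>4: print(cv2.minAreaRect(q[:,:2].astype(np.float32)*1000))
P=cloud(c,d,190,250,205,265)
for lo,hi in((.066,.09),(.0,.03)):
    q=P[(P[:,2]>lo)&(P[:,2]<hi)];print(lo,len(q),q.min(0),q.max(0),np.median(q,0),cv2.minEnclosingCircle(q[:,:2].astype(np.float32)*1000))
E
```

```text
0.165 137 [ 0.54727709 -0.12489786  0.16564513] [ 0.57954261 -0.10120617  0.18420447] [ 0.56321312 -0.11295234  0.17945287]
((563.882568359375, -113.04782104492188), (13.945127487182617, 33.99100875854492), 59.64892578125)
0.14 370 [ 0.53908785 -0.13787716  0.14016332] [ 0.58789198 -0.08808495  0.16227071] [ 0.56175307 -0.11272976  0.15014577]
((563.4898071289062, -112.99835205078125), (48.72959899902344, 49.830047607421875), 0.5619747042655945)
0.06 2399 [ 0.50995945 -0.18433867  0.06477484] [ 0.64315065 -0.07371196  0.07970498] [ 0.57649206 -0.13175171  0.07034594]
((576.4774169921875, -128.9456329345703), (107.26850891113281, 130.7394256591797), 88.41996765136719)
0.066 335 [0.55262631 0.12028539 0.06608111] [0.61967116 0.18797765 0.08065034] [0.58735663 0.15520367 0.07597153] ((585.8402709960938, 154.02403259277344), 34.06592559814453)
0.0 2834 [5.24195247e-01 1.00182452e-01 1.81292174e-06] [0.66889195 0.24551957 0.0299455 ] [0.59129055 0.16814828 0.00401523] ((596.6975708007812, 173.95225524902344), 99.78421020507812)
```

View pics/crop.png

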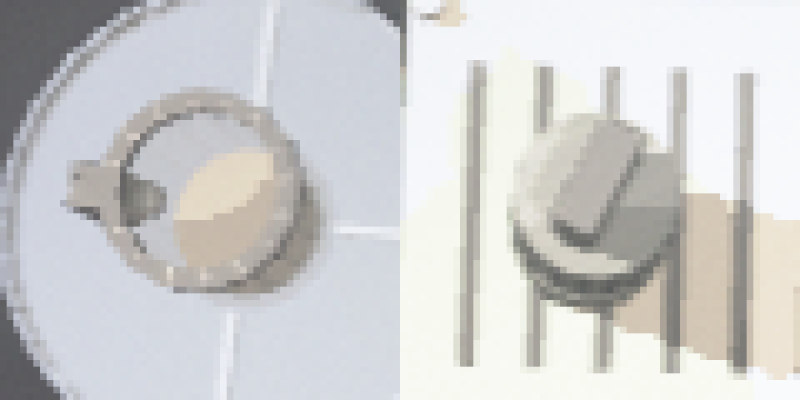

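Call:
send_rows(plan=[[0,0,0,-0.003,0.108],[0,0,0,-0.003,0.108],[0,0,0,-0.003,0.108],[0,0,0,-0.003,0.108],[0,0,0,-0.003,0.108],[0,0,0,-0.003,0.108],[0,0,0,-0.002,0.108],[0,0.005,-0.029,0,0],[0,0.005,-0.029,0,0],[0,0.005,-0.029,0,0],[0,0.005,-0.029,0,0],[0,0.005,-0.029,0,0],[0,0.005,-0.029,0,0],[0,0.005,-0.029,0,0],[0,0.005,-0.029,0,0],[0,0.005,-0.029,0,0],[0,0.005,-0.029,0,0],[0,0.005,-0.029,0,0],[0,0.005,-0.029,0,0],[0,0.005,-0.029,0,0]])

```text
time_s: 1.77
position: [0.3872, -0.3153, 0.2563]
tcp_rot: [[0.863, -0.506, -0.0], [-0.506, -0.863, 0.001], [-0.001, -0.0, -1.0]]
force: [-0.4, 0.1, 0.3]
opening: 1.0
grasp_force: 0.0
```

Call:
send_rows(plan=[[0,0.005,-0.029,0,0],[0,0.005,-0.029,0,0],[0,0.005,-0.029,0,0],[0,0.005,-0.029,0,0],[0,0.005,-0.029,0,0],[0,0.005,-0.029,0,0],[0,0.005,-0.029,0,0],[0,0.005,-0.029,0,0],[0,0.005,-0.029,0,0],[0,0,0,0,0],[0,0,0,0,0],[0,0,0,0,0]])

```text
time_s: 2.77
position: [0.5569, -0.1143, 0.2561]
tcp_rot: [[0.863, -0.505, -0.002], [-0.505, -0.863, 0.0], [-0.001, 0.001, -1.0]]
force: [-0.3, -0.4, -0.2]
opening: 1.003
grasp_force: 0.0
```

Run:
```python
from h import *
s=read_state();print(s['time_s'],s['position'],s['tcp_rot'],s['joint_positions'],s['force'])
c=calibration("wrist");p,d=capture("wrist");cv2.imwrite("pics/w1.png",p)
print(c)
P=cloud(c,d,0,640,0,480);P=P[np.hypot(P[:,0]-.5635,P[:,1]+.113)<.035]
for lo,hi in((.173,.19),(.146,.155)):
    q=P[(P[:,2]>lo)&(P[:,2]<hi)];print(lo,len(q),q.mean(0) if len(q) else 0)
    if len(q)>4: print(cv2.minAreaRect(q[:,:2].astype(np.float32)*1000))
R=s['tcp_rot'];print("shift tool",R.T@(np.array([.5635,-.113,.166])-s['position']))
```

```text
2.7667 [ 0.55687562 -0.11428684  0.25605331] [[ 8.62984151e-01 -5.05228602e-01 -1.55384120e-03]
 [-5.05229136e-01 -8.62985236e-01  5.63875925e-05]
 [-1.36943064e-03  7.36384247e-04 -9.99998791e-01]] [-2.28409147e+01  2.45934070e+01  8.90011676e+01 -3.44402913e-02
  6.64887308e+01  9.75194142e+01] [-0.30304523 -0.43576146 -0.17060971]
{'fx': 379.27399238802474, 'fy': 379.27399238802474, 'cx': 319.8530686068108, 'cy': 240.43901616253174, 'dist_coeffs': array([-0.07660446,  0.        ,  0.        ,  0.        ,  0.        ]), 'xyz': array([ 0.61788681, -0.14976337,  0.40438399]), 'rotation': array([[-5.05658882e-01, -8.33130113e-01, -2.24060951e-01],
       [-8.62733182e-01,  4.88531510e-01,  1.30492993e-01],
       [ 7.43192701e-04,  2.59289759e-01, -9.65799290e-01]])}
0.173 1218 [ 0.56429691 -0.1138162   0.17987798]
((563.2926025390625, -113.03215026855469), (13.711490631103516, 34.12440872192383), 59.69985580444336)
0.146 2725 [ 0.56549326 -0.11470742  0.15022736]
((564.1317138671875, -113.49040222167969), (49.50425338745117, 47.879886627197266), 57.8756217956543)
shift tool [ 0.00518991 -0.00452366  0.09004298]
```

View pics/w1.png

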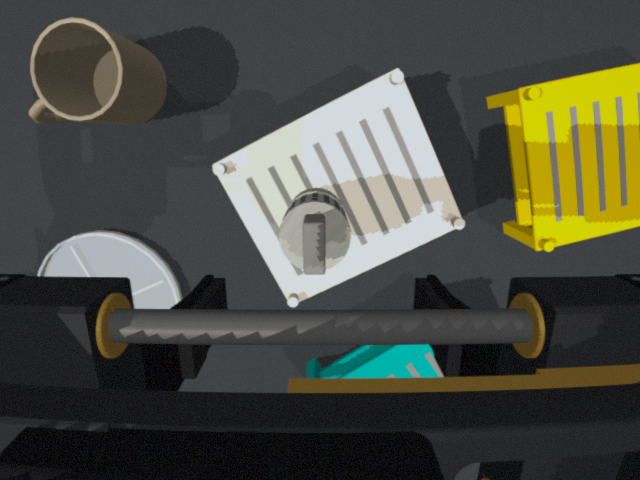

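The handle, at about (314,243), lies straight along the tool's x, so the yaw is right. I'll descend now and close.

Call:
send_rows(plan=[[0,0.005,-0.0045,0.01,0],[0,0,0,0.015,0],[0,0,0,0.015,0],[0,0,0,0.015,0],[0,0,0,0.015,0],[0,0,0,0.01,0],[0,0,0,0.005,0],[0,0,0,0.004,0],[0,0,0,0,0],[0,0,0,0,0]])

```text
time_s: 3.65
position: [0.5644, -0.1133, 0.1679]
tcp_rot: [[0.863, -0.506, 0.001], [-0.506, -0.863, -0.0], [0.001, -0.0, -1.0]]
force: [-0.1, 0.7, 0.7]
opening: 1.002
grasp_force: 0.0
```

Call:
send_rows(plan=[[255,0,0,0,0],[255,0,0,0,0],[255,0,0,0,0],[255,0,0,0,0],[255,0,0,0,0],[255,0,0,0,0],[255,0,0,0,0],[255,0,0,0,0],[255,0,0,0,0],[255,0,0,0,0],[255,0,0,0,0],[255,0,0,0,0],[255,0,0,0,0],[255,0,0,0,0]])

```text
time_s: 4.82
position: [0.564, -0.113, 0.1674]
tcp_rot: [[0.863, -0.506, -0.0], [-0.506, -0.863, 0.0], [-0.0, 0.0, -1.0]]
force: [-0.4, -0.3, -1.1]
opening: 0.163
grasp_force: 30.0
```

Call:
send_rows(plan=[[255,0,0,-0.005,0],[255,0,0,-0.01,0],[255,0,0,-0.015,0],[255,0,0,-0.02,0],[255,0,0,-0.02,0],[255,0,0,-0.015,0],[255,-0.015,-0.017,0,0],[255,-0.015,-0.017,0,0],[255,-0.015,-0.017,0,0],[255,-0.015,-0.017,0,0],[255,-0.015,-0.017,0,0],[255,-0.015,-0.017,0,0],[255,-0.015,-0.017,0,0],[255,-0.015,-0.017,0,0],[255,-0.015,-0.017,0,0],[255,-0.015,-0.017,0,0],[255,-0.015,-0.017,0,0],[255,-0.015,-0.017,0,0],[255,-0.015,-0.017,0,0],[255,-0.015,-0.017,0,0]])

```text
time_s: 6.48
position: [0.5029, 0.1996, 0.2534]
tcp_rot: [[0.863, -0.506, 0.001], [-0.506, -0.863, 0.0], [0.0, -0.0, -1.0]]
force: [0.7, 0.6, -1.9]
opening: 0.157
grasp_force: 30.0
```

Call:
send_rows(plan=[[255,0,0,0,0],[255,0,0,0,0],[255,0,0,0,0]])

```text
time_s: 6.73
position: [0.5033, 0.1983, 0.253]
tcp_rot: [[0.863, -0.505, 0.001], [-0.505, -0.863, -0.001], [0.001, 0.0, -1.0]]
force: [0.2, 0.2, -2.3]
opening: 0.156
grasp_force: 30.0
```

Run:
```python
from h import *
s=read_state();print(s['time_s'],s['position'],s['joint_positions'],s['force'])
c=calibration("wrist");p,d=capture("wrist");cv2.imwrite("pics/w2.png",p);np.save("w2.npy",d)
import pickle;pickle.dump((s,c),open("w2.pkl","wb"))
P=cloud(c,d,0,640,0,480)
q=P[(np.hypot(P[:,0]-.586,P[:,1]-.154)<.05)&(abs(P[:,2]-.076)<.004)]
print(len(q),q.mean(0),cv2.minEnclosingCircle(q[:,:2].astype(np.float32)*1000))
```

```text
6.7333 [0.50334199 0.19826955 0.25303822] [ 9.67892155e+00  2.25843290e+01  9.31028570e+01 -3.88356743e-02
  6.42809693e+01  1.30044833e+02] [ 0.19545511  0.17476979 -2.27881973]
2086 [0.58574887 0.15435289 0.07619356] ((584.98681640625, 154.77667236328125), 33.637020111083984)
```

View pics/w2.png

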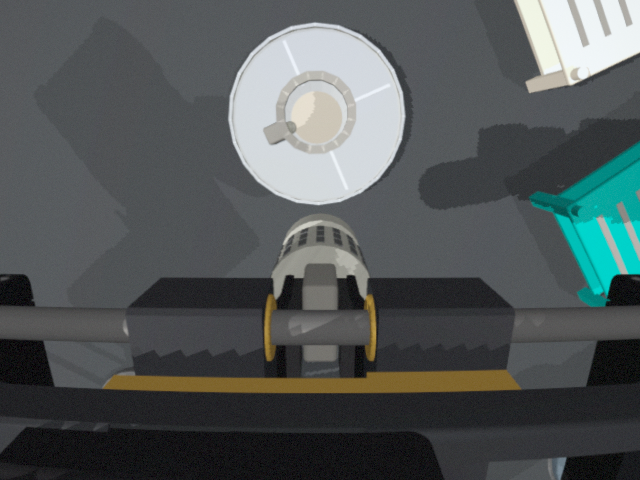

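The collar ring sits clear at about (316,111), and the handle is held centrally. I'll fit both precisely.

Run:
```python
from h import *
import pickle
from scipy.optimize import least_squares
s,c=pickle.load(open("w2.pkl","rb"))
def fit(P,name):
    q=P[(np.hypot(P[:,0]-.586,P[:,1]-.154)<.05)&(abs(P[:,2]-.076)<.003)][:,:2]
    # annulus score: soft distance of points to ring 26..33, and even coverage by angular bins
    x0=q.mean(0)
    for _ in range(10):
        v=q-x0;a=np.arctan2(v[:,1],v[:,0]);r=np.hypot(*v.T);k=((a+np.pi)/(2*np.pi)*36).astype(int)%36
        E=[];I=[]
        for i in range(36):
            m=(k==i)&(r<.036)
            if m.sum()>2: I.append(q[m][r[m].argmin()]);E.append(q[m][r[m].argmax()])
        f=lambda z:np.r_[np.hypot(*(np.array(I)-z[:2]).T)-z[2],np.hypot(*(np.array(E)-z[:2]).T)-z[3]]
        o=least_squares(f,[*x0,.026,.033],loss='soft_l1',f_scale=.0007);x0=o.x[:2]
    print(name,len(q),o.x);return o.x[:2]
d=np.load("w2.npy");P=cloud(c,d,0,640,0,480)
w=fit(P,"wrist")
fit(cloud(calibration("top"),np.load("top0.npy"),190,250,205,265),"top")
T=(P-s['position'])@s['tcp_rot']
q=T[(abs(T[:,0])<.03)&(abs(T[:,1])<.007)&(abs(T[:,2]+.0125)<.004)]
print("handle top",len(q),q.min(0),q.max(0),q.mean(0))
# filter side and top disc in the tool frame
q=T[(abs(T[:,0])<.035)&(abs(T[:,1])<.03)&(T[:,2]>.013)&(T[:,2]<.02)]
print("disc",len(q),q.min(0) if len(q) else 0,q.max(0) if len(q) else 0)
for z0,z1 in((.02,.04),(.065,.09)):
    q=T[(abs(T[:,0])<.04)&(abs(T[:,1])<.03)&(T[:,2]>z0)&(T[:,2]<z1)]
    if len(q)>10:
        o=least_squares(lambda z:np.hypot(*(q[:,:2]-z).T)-.025,[0,0],loss='soft_l1',f_scale=.001);print("side",z0,len(q),o.x)
print("cup in tool",s['tcp_rot'].T@(np.r_[w,.076]-s['position']))
```

```text
wrist 2066 [0.58481184 0.15476311 0.02595801 0.03312615]
top 279 [0.5860501  0.15374712 0.02672668 0.03315942]
handle top 1507 [-0.01758289 -0.00699762 -0.01514596] [ 0.01673869  0.00699959 -0.00852939] [ 0.00271425 -0.0001118  -0.01244531]
disc 2391 [-0.00244242 -0.0229986   0.01304557] [0.0244934  0.02293389 0.01998997]
side 0.02 928 [-0.00078211 -0.00024605]
side 0.065 692 [-0.00149145 -0.00015731]
cup in tool [ 0.09214292 -0.00363905  0.17711329]
```

Call:
send_rows(plan=[[255,0.01,-0.0005,0,0],[255,0.014,-0.0005,0,0],[255,0.014,-0.0005,0,0],[255,0.014,-0.0005,0,0],[255,0.014,-0.0005,0,0],[255,0.014,-0.0005,0,0],[255,0.013,-0.0005,0,0],[255,0,0,0.015,0],[255,0,0,0.015,0],[255,0,0,0.015,0],[255,0,0,0.015,0],[255,0,0,0.008,0],[255,0,0,0.005,0],[255,0,0,0,0],[255,0,0,0,0],[255,0,0,0,0]])

```text
time_s: 8.12
position: [0.5861, 0.1545, 0.1805]
tcp_rot: [[0.863, -0.506, 0.002], [-0.506, -0.863, 0.0], [0.002, -0.001, -1.0]]
force: [0.4, -0.6, -2.2]
opening: 0.163
grasp_force: 30.0
```

Run:
```python
from h import *
from scipy.optimize import least_squares
s=read_state();print(s['time_s'],s['position'],s['force'])
c=calibration("wrist");p,d=capture("wrist");cv2.imwrite("pics/w3.png",p[100:440,160:480].repeat(2,0)[:600].repeat(2,1) if 0 else cv2.resize(p[150:400,170:470],None,fx=2.4,fy=2.4))
P=cloud(c,d,0,640,0,480);T=(P-s['position'])@s['tcp_rot']
for z0,z1 in((.018,.04),(.07,.095)):
    q=T[(abs(T[:,0])<.028)&(abs(T[:,1])<.028)&(T[:,2]>z0)&(T[:,2]<z1)]
    if len(q)>10:
        o=least_squares(lambda z:np.hypot(*(q[:,:2]-z).T)-.025,[0,0],loss='soft_l1',f_scale=.0005);print("side",z0,len(q),o.x)
q=T[(np.hypot(T[:,0],T[:,1])<.04)&(abs(P[:,2]-.076)<.003)]
a=np.arctan2(q[:,1],q[:,0]);r=np.hypot(q[:,0],q[:,1]);E=[]
for t in np.arange(-60,61,6):
    m=abs(np.degrees(a)-t)<3
    if m.sum()>2:E.append(q[m][r[m].argmax(),:2])
E=np.array(E);o=least_squares(lambda z:np.hypot(*(E-z).T)-.033,[0,0],loss='soft_l1',f_scale=.0005);print("collar",len(q),len(E),o.x)
```

```text
8.1167 [0.58614148 0.15453139 0.18047002] [ 0.44247206 -0.59258635 -2.16966583]
side 0.018 1216 [-0.00094668 -0.00020631]
side 0.07 754 [-0.00132128 -0.00015003]
collar 1591 21 [-0.00112473  0.00023408]
```

View pics/w3.png

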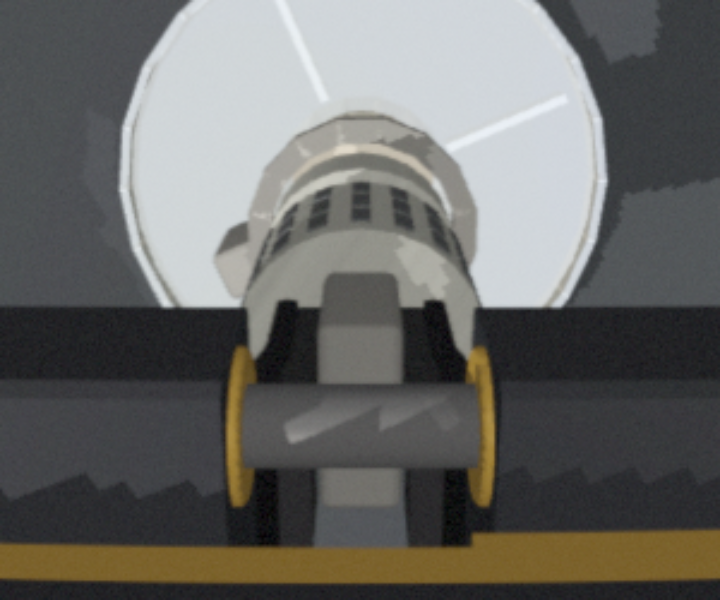

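Filter and collar agree to within about 0.4 mm. I'll trim y and enter slowly.

Call:
send_rows(plan=[[255,0,0.0004,0.002,0],[255,0,0,0.002,0],[255,0,0,0.002,0],[255,0,0,0.001,0],[255,0,0,0.001,0],[255,0,0,0,0]])

```text
time_s: 8.67
position: [0.5849, 0.1542, 0.1713]
tcp_rot: [[0.863, -0.506, -0.001], [-0.506, -0.863, -0.0], [-0.0, 0.0, -1.0]]
force: [-0.4, 0.5, -2.7]
opening: 0.157
grasp_force: 30.0
```

Call:
send_rows(plan=[[255,0,0,0.001,0],[255,0,0,0.001,0],[255,0,0,0.001,0],[255,0,0,0,0]])

```text
time_s: 9.0
position: [0.5849, 0.1542, 0.1683]
tcp_rot: [[0.863, -0.506, -0.0], [-0.506, -0.863, 0.0], [-0.0, 0.0, -1.0]]
force: [0.5, 1.2, -2.4]
opening: 0.158
grasp_force: 30.0
```

Call:
send_rows(plan=[[255,0,0,0.002,0],[255,0,0,0.002,0],[255,0,0,0.002,0],[255,0,0,0.002,0],[255,0,0,0.002,0],[255,0,0,0,0]])

```text
time_s: 9.5
position: [0.5849, 0.1542, 0.158]
tcp_rot: [[0.863, -0.506, -0.001], [-0.506, -0.863, 0.0], [-0.001, 0.0, -1.0]]
force: [0.8, 0.8, -2.6]
opening: 0.156
grasp_force: 30.0
```

Call:
send_rows(plan=[[255,0,0,0.001,0],[255,0,0,0.001,0],[255,0,0,0.001,0],[255,0,0,0,0]])

```text
time_s: 9.83
position: [0.5849, 0.1542, 0.1554]
tcp_rot: [[0.863, -0.506, -0.0], [-0.506, -0.863, -0.0], [-0.0, 0.0, -1.0]]
force: [-0.1, -0.4, -2.6]
opening: 0.158
grasp_force: 30.0
```

Call:
send_rows(plan=[[255,0,0,0.001,0],[255,0,0,0.001,0],[255,0,0,0,0]])

```text
time_s: 10.08
position: [0.5849, 0.1542, 0.1533]
tcp_rot: [[0.863, -0.506, -0.0], [-0.506, -0.863, -0.0], [-0.0, 0.0, -1.0]]
force: [-0.6, -0.2, -1.5]
opening: 0.154
grasp_force: 30.0
```

Call:
send_rows(plan=[[255,0,0,0.001,0],[255,0,0,0.001,0],[255,0,0,0,0]])

```text
time_s: 10.33
position: [0.5849, 0.1542, 0.1513]
tcp_rot: [[0.863, -0.506, -0.0], [-0.506, -0.863, -0.0], [-0.0, 0.0, -1.0]]
force: [0.2, -0.4, -2.8]
opening: 0.159
grasp_force: 30.0
```

Call:
send_rows(plan=[[255,0,0,0.001,0],[255,0,0,0.001,0],[255,0,0,0,0]])

```text
time_s: 10.58
position: [0.5849, 0.1542, 0.1493]
tcp_rot: [[0.863, -0.506, -0.0], [-0.506, -0.863, -0.0], [-0.0, 0.0, -1.0]]
force: [-0.0, -0.2, -1.9]
opening: 0.157
grasp_force: 30.0
```

Call:
send_rows(plan=[[255,0,0,0.001,0],[255,0,0,0.001,0],[255,0,0,0,0]])

```text
time_s: 10.83
position: [0.5849, 0.1542, 0.1473]
tcp_rot: [[0.863, -0.506, -0.0], [-0.506, -0.863, -0.0], [-0.0, 0.0, -1.0]]
force: [0.6, -0.0, -1.7]
opening: 0.157
grasp_force: 30.0
```

Call:
send_rows(plan=[[255,0,0,0.001,0],[255,0,0,0.001,0],[255,0,0,0,0]])

```text
time_s: 11.08
position: [0.5849, 0.1542, 0.1453]
tcp_rot: [[0.863, -0.506, -0.0], [-0.506, -0.863, -0.0], [-0.0, 0.0, -1.0]]
force: [-0.1, -0.8, -3.0]
opening: 0.159
grasp_force: 30.0
```

Call:
send_rows(plan=[[255,0,0,0.001,0],[255,0,0,0.001,0],[255,0,0,0,0]])

```text
time_s: 11.33
position: [0.5849, 0.1542, 0.1433]
tcp_rot: [[0.863, -0.506, -0.0], [-0.506, -0.863, -0.0], [-0.0, 0.0, -1.0]]
force: [-0.2, 0.2, -1.9]
opening: 0.158
grasp_force: 30.0
```

Call:
send_rows(plan=[[255,0,0,0.001,0],[255,0,0,0.001,0],[255,0,0,0,0]])

```text
time_s: 11.58
position: [0.5849, 0.1542, 0.1413]
tcp_rot: [[0.863, -0.506, -0.0], [-0.506, -0.863, -0.0], [-0.0, 0.0, -1.0]]
force: [-0.4, 0.1, -2.2]
opening: 0.159
grasp_force: 30.0
```

Call:
send_rows(plan=[[255,0,0,0.001,0],[255,0,0,0.0005,0],[255,0,0,0,0]])

```text
time_s: 11.83
position: [0.5852, 0.1539, 0.1402]
tcp_rot: [[0.863, -0.506, 0.0], [-0.506, -0.863, -0.001], [0.0, 0.0, -1.0]]
force: [0.4, -0.6, -0.8]
opening: 0.157
grasp_force: 30.0
```

Call:
send_rows(plan=[[255,0,0,0.001,0],[255,0,0,0,0]])

```text
time_s: 12.0
position: [0.5853, 0.1539, 0.1394]
tcp_rot: [[0.863, -0.506, 0.001], [-0.506, -0.863, -0.0], [0.001, 0.0, -1.0]]
force: [-0.4, -1.0, 0.9]
opening: 0.159
grasp_force: 30.0
```

Call:
send_rows(plan=[[255,0,0,0.001,0],[255,0,0,0,0]])

```text
time_s: 12.17
position: [0.5853, 0.1539, 0.1386]
tcp_rot: [[0.863, -0.506, 0.001], [-0.506, -0.863, -0.0], [0.001, 0.0, -1.0]]
force: [-0.5, -1.3, 3.5]
opening: 0.16
grasp_force: 30.0
```

Call:
send_rows(plan=[[255,0,0,0.001,0],[255,0,0,0,0]])

```text
time_s: 12.33
position: [0.5853, 0.154, 0.1374]
tcp_rot: [[0.863, -0.506, 0.001], [-0.506, -0.863, -0.0], [0.001, -0.0, -1.0]]
force: [-0.4, -1.7, 2.1]
opening: 0.153
grasp_force: 30.0
```

Call:
send_rows(plan=[[255,0,0,0.001,0],[255,0,0,0,0]])

```text
time_s: 12.5
position: [0.5854, 0.1539, 0.1363]
tcp_rot: [[0.863, -0.505, 0.001], [-0.505, -0.863, -0.0], [0.001, 0.0, -1.0]]
force: [0.0, -2.1, 4.0]
opening: 0.161
grasp_force: 30.0
```

Call:
send_rows(plan=[[255,0,0,0.001,0],[255,0,0,0,0]])

```text
time_s: 12.67
position: [0.5853, 0.154, 0.1353]
tcp_rot: [[0.863, -0.506, 0.001], [-0.506, -0.863, -0.0], [0.001, -0.0, -1.0]]
force: [-0.9, -2.4, 3.0]
opening: 0.162
grasp_force: 30.0
```

Call:
send_rows(plan=[[255,0,0,0.001,0],[255,0,0,0.001,0],[255,0,0,0,0]])

```text
time_s: 12.92
position: [0.5853, 0.1541, 0.1331]
tcp_rot: [[0.863, -0.506, 0.001], [-0.506, -0.863, -0.0], [0.001, -0.0, -1.0]]
force: [-0.2, -0.9, 2.7]
opening: 0.159
grasp_force: 30.0
```

Call:
send_rows(plan=[[255,0,0,0.001,0],[255,0,0,0.001,0],[255,0,0,0.001,0],[255,0,0,0,0]])

```text
time_s: 13.25
position: [0.5852, 0.1541, 0.1298]
tcp_rot: [[0.863, -0.506, 0.0], [-0.506, -0.863, -0.0], [0.0, -0.0, -1.0]]
force: [0.3, -1.5, 1.6]
opening: 0.157
grasp_force: 30.0
```

Call:
send_rows(plan=[[255,0,0,0.001,0],[255,0,0,0.001,0],[255,0,0,0.001,0],[255,0,0,0.001,0],[255,0,0,0,0]])

```text
time_s: 13.67
position: [0.5851, 0.1541, 0.1256]
tcp_rot: [[0.863, -0.506, 0.0], [-0.506, -0.863, -0.0], [0.0, 0.0, -1.0]]
force: [1.0, -2.7, -0.9]
opening: 0.158
grasp_force: 30.0
```

Call:
send_rows(plan=[[255,0,0,0.001,0],[255,0,0,0.001,0],[255,0,0,0.001,0],[255,0,0,0.001,0],[255,0,0,0,0]])

```text
time_s: 14.08
position: [0.5851, 0.1541, 0.1217]
tcp_rot: [[0.863, -0.506, 0.0], [-0.506, -0.863, -0.0], [0.0, 0.0, -1.0]]
force: [0.8, -3.4, 0.3]
opening: 0.161
grasp_force: 30.0
```

Call:
send_rows(plan=[[255,0,0,0.001,0],[255,0,0,0.001,0],[255,0,0,0,0]])

```text
time_s: 14.33
position: [0.5851, 0.1541, 0.1198]
tcp_rot: [[0.863, -0.506, -0.0], [-0.506, -0.863, -0.0], [-0.0, 0.0, -1.0]]
force: [0.6, -4.1, 1.2]
opening: 0.16
grasp_force: 30.0
```

Call:
send_rows(plan=[[255,0,0,0.001,0],[255,0,0,0.001,0],[255,0,0,0,0]])

```text
time_s: 14.58
position: [0.585, 0.1541, 0.1177]
tcp_rot: [[0.863, -0.506, -0.0], [-0.506, -0.863, 0.0], [-0.0, 0.0, -1.0]]
force: [1.1, -3.2, -0.4]
opening: 0.161
grasp_force: 30.0
```

Call:
send_rows(plan=[[255,0,0,0.001,0],[255,0,0,0.001,0],[255,0,0,0,0]])

```text
time_s: 14.83
position: [0.585, 0.1541, 0.1158]
tcp_rot: [[0.863, -0.506, -0.0], [-0.506, -0.863, -0.0], [-0.0, 0.0, -1.0]]
force: [0.6, -4.7, 0.5]
opening: 0.156
grasp_force: 30.0
```

Call:
send_rows(plan=[[255,0,0,0.001,0],[255,0,0,0,0]])

```text
time_s: 15.0
position: [0.585, 0.1542, 0.1147]
tcp_rot: [[0.863, -0.506, -0.0], [-0.506, -0.863, -0.0], [-0.0, 0.0, -1.0]]
force: [1.0, -3.6, -1.6]
opening: 0.16
grasp_force: 30.0
```

Call:
send_rows(plan=[[255,0,0,0.001,0],[255,0,0,0,0]])

```text
time_s: 15.17
position: [0.5849, 0.1542, 0.1136]
tcp_rot: [[0.863, -0.506, -0.0], [-0.506, -0.863, 0.0], [-0.0, 0.0, -1.0]]
force: [0.8, -3.7, -2.4]
opening: 0.156
grasp_force: 30.0
```

Call:
send_rows(plan=[[255,0,0,0.001,0],[255,0,0,0,0]])

```text
time_s: 15.33
position: [0.5848, 0.1543, 0.1124]
tcp_rot: [[0.863, -0.506, -0.001], [-0.506, -0.863, 0.0], [-0.001, 0.0, -1.0]]
force: [0.9, -4.0, -5.2]
opening: 0.16
grasp_force: 30.0
```

Call:
send_rows(plan=[[255,0,0,0.001,0],[255,0,0,0,0]])

```text
time_s: 15.5
position: [0.5848, 0.1543, 0.1113]
tcp_rot: [[0.863, -0.506, -0.001], [-0.506, -0.863, 0.0], [-0.001, 0.0, -1.0]]
force: [1.9, -4.4, -3.6]
opening: 0.161
grasp_force: 30.0
```

The downward pull shows the ball dropping into the groove. I'll go finer to the stop.

Call:
send_rows(plan=[[255,0,0,0.0005,0],[255,0,0,0,0]])

```text
time_s: 15.67
position: [0.5848, 0.1542, 0.111]
tcp_rot: [[0.863, -0.506, -0.001], [-0.506, -0.863, 0.0], [-0.001, 0.0, -1.0]]
force: [1.5, -3.3, -5.2]
opening: 0.158
grasp_force: 30.0
```

Call:
send_rows(plan=[[255,0,0,0.0005,0],[255,0,0,0,0]])

```text
time_s: 15.83
position: [0.5849, 0.1542, 0.1109]
tcp_rot: [[0.863, -0.506, -0.001], [-0.506, -0.863, 0.0], [-0.0, 0.0, -1.0]]
force: [1.2, -3.1, -3.0]
opening: 0.163
grasp_force: 30.0
```

Call:
send_rows(plan=[[255,0,0,0.0005,0],[255,0,0,0,0]])

```text
time_s: 16.0
position: [0.5849, 0.1543, 0.1105]
tcp_rot: [[0.863, -0.506, -0.0], [-0.506, -0.863, 0.0], [-0.0, 0.0, -1.0]]
force: [1.4, -2.9, -4.0]
opening: 0.163
grasp_force: 30.0
```

Call:
send_rows(plan=[[255,0,0,0.0005,0],[255,0,0,0,0],[255,0,0,0,0]])

```text
time_s: 16.25
position: [0.5849, 0.1543, 0.1098]
tcp_rot: [[0.863, -0.506, -0.0], [-0.506, -0.863, 0.0], [-0.0, 0.0, -1.0]]
force: [1.7, -3.3, -3.6]
opening: 0.159
grasp_force: 30.0
```

Call:
send_rows(plan=[[255,0,0,0.0005,0],[255,0,0,0,0],[255,0,0,0,0]])

```text
time_s: 16.5
position: [0.5849, 0.1543, 0.1091]
tcp_rot: [[0.863, -0.506, -0.0], [-0.506, -0.863, 0.0], [-0.0, 0.0, -1.0]]
force: [1.5, -3.2, -6.2]
opening: 0.16
grasp_force: 30.0
```

Call:
send_rows(plan=[[255,0,0,0.0005,0],[255,0,0,0,0],[255,0,0,0,0]])

```text
time_s: 16.75
position: [0.5849, 0.1543, 0.1088]
tcp_rot: [[0.863, -0.506, -0.001], [-0.506, -0.863, 0.0], [-0.001, 0.0, -1.0]]
force: [1.4, -3.0, -6.1]
opening: 0.158
grasp_force: 30.0
```

Call:
send_rows(plan=[[255,0,0,0.0005,0],[255,0,0,0,0]])

```text
time_s: 16.92
position: [0.5848, 0.1543, 0.1085]
tcp_rot: [[0.863, -0.506, -0.001], [-0.506, -0.863, 0.0], [-0.001, 0.0, -1.0]]
force: [0.8, -2.3, -5.9]
opening: 0.158
grasp_force: 30.0
```

Call:
send_rows(plan=[[255,0,0,0.0005,0],[255,0,0,0,0]])

```text
time_s: 17.08
position: [0.5849, 0.1543, 0.1081]
tcp_rot: [[0.863, -0.506, -0.0], [-0.506, -0.863, 0.0], [-0.0, -0.0, -1.0]]
force: [1.4, -2.3, -6.4]
opening: 0.16
grasp_force: 30.0
```

Call:
send_rows(plan=[[255,0,0,0.0005,0],[255,0,0,0,0]])

```text
time_s: 17.25
position: [0.5849, 0.1544, 0.1076]
tcp_rot: [[0.863, -0.506, -0.0], [-0.506, -0.863, 0.001], [-0.001, -0.0, -1.0]]
force: [0.3, -2.1, -4.8]
opening: 0.16
grasp_force: 30.0
```

Call:
send_rows(plan=[[255,0,0,0.0005,0],[255,0,0,0,0]])

```text
time_s: 17.42
position: [0.585, 0.1546, 0.1071]
tcp_rot: [[0.863, -0.506, -0.0], [-0.506, -0.863, 0.001], [-0.0, -0.001, -1.0]]
force: [-0.3, -0.5, -4.5]
opening: 0.157
grasp_force: 30.0
```

Call:
send_rows(plan=[[255,0,0,0.0005,0],[255,0,0,0,0]])

```text
time_s: 17.58
position: [0.585, 0.1547, 0.1067]
tcp_rot: [[0.863, -0.506, 0.0], [-0.506, -0.863, 0.001], [-0.0, -0.001, -1.0]]
force: [-0.5, -0.2, -3.1]
opening: 0.16
grasp_force: 30.0
```

Call:
send_rows(plan=[[255,0,0,0.0005,0],[255,0,0,0,0]])

```text
time_s: 17.75
position: [0.5852, 0.1545, 0.1062]
tcp_rot: [[0.863, -0.506, 0.001], [-0.506, -0.863, 0.001], [0.0, -0.001, -1.0]]
force: [-0.3, -0.5, -1.8]
opening: 0.155
grasp_force: 30.0
```

The side force has gone, so the ball is out in the groove. Next is the press onto the stop.

Call:
send_rows(plan=[[255,0,0,0.0005,0],[255,0,0,0,0]])

```text
time_s: 17.92
position: [0.5853, 0.1544, 0.1058]
tcp_rot: [[0.863, -0.506, 0.001], [-0.506, -0.863, 0.0], [0.0, -0.001, -1.0]]
force: [0.9, -0.1, -2.1]
opening: 0.159
grasp_force: 30.0
```

Call:
send_rows(plan=[[255,0,0,0.0004,0],[255,0,0,0,0]])

```text
time_s: 18.08
position: [0.5854, 0.1544, 0.1057]
tcp_rot: [[0.863, -0.506, 0.001], [-0.506, -0.863, 0.0], [0.001, -0.001, -1.0]]
force: [-0.5, 0.2, 1.7]
opening: 0.156
grasp_force: 30.0
```

Call:
send_rows(plan=[[255,0,0,0.0003,0],[255,0,0,0,0]])

```text
time_s: 18.25
position: [0.5854, 0.1543, 0.1057]
tcp_rot: [[0.863, -0.506, 0.001], [-0.506, -0.863, 0.0], [0.001, -0.001, -1.0]]
force: [-1.0, 0.1, 5.4]
opening: 0.159
grasp_force: 30.0
```

Call:
send_rows(plan=[[255,0,0,0.0003,0],[255,0,0,0,0],[255,0,0,0,0]])

```text
time_s: 18.5
position: [0.5855, 0.1544, 0.1057]
tcp_rot: [[0.863, -0.506, 0.001], [-0.506, -0.863, 0.0], [0.001, -0.001, -1.0]]
force: [-1.1, -0.1, 6.3]
opening: 0.153
grasp_force: 30.0
```

Call:
send_rows(plan=[[255,0,0,0.0002,0],[255,0,0,0,0],[255,0,0,0,0]])

```text
time_s: 18.75
position: [0.5855, 0.1544, 0.1057]
tcp_rot: [[0.863, -0.506, 0.001], [-0.506, -0.863, 0.0], [0.001, -0.001, -1.0]]
force: [-2.2, -0.3, 7.7]
opening: 0.157
grasp_force: 30.0
```

Call:
send_rows(plan=[[255,0,0,0.0003,0],[255,0,0,0,0],[255,0,0,0,0]])

```text
time_s: 19.0
position: [0.5855, 0.1544, 0.1057]
tcp_rot: [[0.863, -0.506, 0.001], [-0.506, -0.863, 0.0], [0.001, -0.001, -1.0]]
force: [-2.5, -0.1, 9.2]
opening: 0.156
grasp_force: 30.0
```

Call:
send_rows(plan=[[255,0,0,0.0002,0],[255,0,0,0,0],[255,0,0,0,0]])

```text
time_s: 19.25
position: [0.5855, 0.1543, 0.1057]
tcp_rot: [[0.863, -0.506, 0.002], [-0.506, -0.863, 0.0], [0.001, -0.001, -1.0]]
force: [-2.0, -0.4, 11.4]
opening: 0.159
grasp_force: 30.0
```

Call:
send_rows(plan=[[255,0,0,0.0001,0],[255,0,0,0,0],[255,0,0,0,0],[255,0,0,0,0]])

```text
time_s: 19.58
position: [0.5855, 0.1543, 0.1057]
tcp_rot: [[0.863, -0.506, 0.002], [-0.506, -0.863, 0.0], [0.001, -0.001, -1.0]]
force: [-3.3, -0.0, 11.1]
opening: 0.156
grasp_force: 30.0
```

Call:
send_rows(plan=[[255,0,0,0,0],[255,0,0,0,0],[255,0,0,0,0]])

```text
time_s: 19.83
position: [0.5856, 0.1543, 0.1057]
tcp_rot: [[0.863, -0.506, 0.002], [-0.506, -0.863, 0.0], [0.001, -0.001, -1.0]]
force: [-2.7, 1.6, 10.7]
opening: 0.157
grasp_force: 30.0
```

Solid: position unchanged while the force rises to about 13 N net. I'll ease off, open and withdraw.

Call:
send_rows(plan=[[255,0,0,-0.0005,0],[255,0,0,-0.0005,0],[255,0,0,0,0],[0,0,0,0,0],[0,0,0,0,0],[0,0,0,0,0],[0,0,0,0,0],[0,0,0,0,0],[0,0,0,0,0],[0,0,0,0,0],[0,0,0,0,0],[0,0,0,0,0],[0,0,0,0,0],[0,0,0,0,0]])

```text
time_s: 21.0
position: [0.5851, 0.1542, 0.1048]
tcp_rot: [[0.863, -0.506, 0.0], [-0.506, -0.863, 0.0], [0.0, -0.0, -1.0]]
force: [-0.3, 0.1, 0.1]
opening: 0.909
grasp_force: 0.0
```

Call:
send_rows(plan=[[0,0,0,-0.005,0],[0,0,0,-0.01,0],[0,0,0,-0.015,0],[0,0,0,-0.02,0],[0,0,0,-0.02,0],[0,0,0,-0.02,0],[0,0,0,-0.02,0],[0,0,0,-0.02,0],[0,-0.02,0,0,0],[0,-0.02,0,0,0],[0,-0.02,0,0,0],[0,0,0,0,0],[0,0,0,0,0]])

```text
time_s: 22.08
position: [0.533, 0.1849, 0.2359]
tcp_rot: [[0.863, -0.504, 0.002], [-0.504, -0.863, -0.0], [0.001, -0.001, -1.0]]
force: [1.6, -0.2, 0.8]
opening: 1.002
grasp_force: 0.0
```

Run:
```python
from h import *
c=calibration("wrist");p,d=capture("wrist");cv2.imwrite("pics/w4.png",p)
P=cloud(c,d,0,640,0,480);P=P[np.hypot(P[:,0]-.5855,P[:,1]-.1545)<.03]
q=P[P[:,2]>.09];print(np.percentile(q[:,2],[5,50,95,99]))
top=q[q[:,2]>.1];print("handle",len(top),np.median(top,0),cv2.minAreaRect(top[:,:2].astype(np.float32)*1000))
```

```text
[0.11702137 0.30545646 0.30933619 0.31006655]
handle 2257 [0.56476934 0.16383474 0.30562572] ((579.4281005859375, 158.32391357421875), (23.048667907714844, 45.644569396972656), 59.628562927246094)
```

View pics/w4.png

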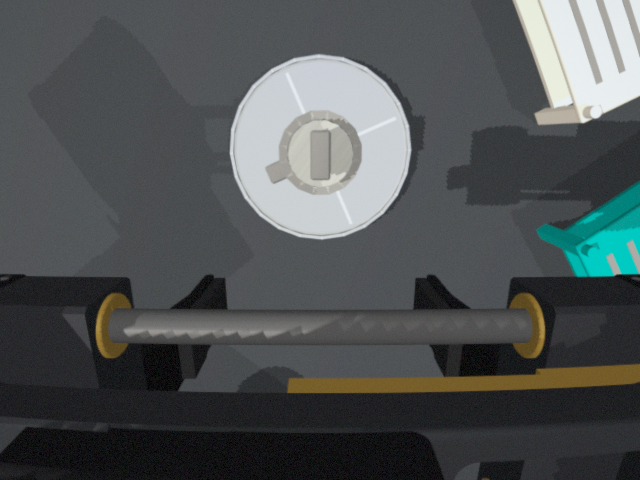

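The filter stands upright in the cup, with its handle at (320,154). The handle's top is at about 0.118 m, which puts its centre 27 mm above the mouth, within the home range.

```bash
python3 -c "
from rig import *
print(hand_in())"
```

```text
the job is handed in; nothing more can be done
None
```

The filter is in the cup of the clear tray, clicked past the ball and pressed onto the stop at about 13 N; I then let go, backed the arm clear, and handed the job in at about 22 s.

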